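Refit the egg timer's twist dial

ROBOT

A 6-joint arm with a two-finger parallel gripper is mounted at the origin on the work surface. World frame = base frame: x ahead of the robot, y to its left, z up, the work surface at z = 0. Lengths are in m, angles in rad, forces in N, time in s.
With the tool pointing down it reaches from about 0.35 to 0.975 m from the base axis. Payload 4.9 kg.
Tool frame: the origin (TCP) lies midway between the tips of the shut fingers; the grasp point (between the pads) lies behind it (manip.grasp_offset is the y of the grasp point in the tool frame, in m); y points along the fingers, z is the direction in which the jaws open and shut, and the axes are right-handed (so a half turn about y gives the same grasp; the last joint's range is limited). The gripper opens to 85 mm and grips with 20 to 120 N. Pads are 22 mm wide; open, the fingers measure 114 mm over their backs; the gripper's body (76 mm by 85 mm) begins 54 mm behind the grasp point. The pads swing forward as they close: fully open they stand 13 mm farther back than shut.
Start: joints at [0.983, 0.053, 1.613, -0, 1.476, -0.119], TCP at [0.282, 0.558, 0.231] pointing down, gripper open.
Joint ranges: [-3.01, 3.01], [-1.01, 2.22], [0.06, 2.58], [-1.02, 4.17], [0.09, 2.62], [-3.14, 3.14]. Speed limits (rad/s): [2.57, 2.57, 3.14, 3.14, 3.14, 3.14].

INTERFACE

Orientations are given as a unit quaternion [w, x, y, z].
In Python, from plant import manip gives the robot as it stands. The module is installed in compiled form; this text tells all that it offers.
- The arm moves only by the shell command python3 -m jog 'ROWS'. ROWS is a JSON object of lists of equal length, an entry for each row: "offset": the shift along the world's x, y, z in units of 50 mm (1.0 is 50 mm), a list of three; "angular": the turn, a rotation vector about the world's x, y, z in units of 6 degrees (1.0 is 6 degrees), a list of three; "jaw": the finger opening in mm, from 0 to 85.4. In form: {"offset": [[tx, ty, tz], ...], "angular": [[ax, ay, az], ...], "jaw": [jaw, ...]}. A call has 1 to 12 rows; each row shifts and turns the commanded pose from where the row before left it; what a row does not reach is not made up. A row lasts 1/10 s, in which the tool goes at most 50 mm and 8.59 degrees, less where a joint would pass 70% of its speed; a pose out of reach is approached as far as the arm can. A call is refused whole if a number of a shift passes 1 or a number of a turn 1, either way. A call with a gripper value outside its range is refused whole. The fingers move at their own pace and stop on an object; the grip force is fixed at half the most. Time passes only in rows, so rows that do not move let the fingers close. It gives the time, the measured TCP pose, the force and the opening at its end, in the units of the state.
- manip.state(): the state, without advancing time (a new reading comes with each control period).
- manip.grab_frame(name): name is "scene" or "side" or "wrist"; returns the picture (400x640x3 uint8, blue, green, red); there is no depth.
- manip.camera_model(name): a dict with "fx", "fy", "cx", "cy" (pixels), "rvec" (rotation vector, rad) and "tvec" (3), from world to camera coordinates, as OpenCV has them; the wrist camera has in their place "mount" (4x4, takes a point from camera to tool coordinates, whose origin is the TCP and whose axes are the tool frame's). Camera axes: x right, y down, z forward; pixel columns grow to the right and rows downward; lengths in m; the calibration is good to about 2 mm. The wrist camera is an equidistant fisheye: a pixel r from the principal point sees the ray r / f radians off the axis. A picture is of the moment at which its call begins: read the wrist's pose just before it. camera_model takes no time and is no camera call.
- manip.job_done(): hands the job in, once; it reports no verdict.
The state is a dict: "time": time; "joint_pos": joint angles; "joint_vel": joint speeds; "joint_efforts": joint torques, N m; "tool_pos": TCP position; "tool_rot": TCP orientation; "contact_force": force on the tool from outside, world axes, zero at the start; "ft_torque": the same for the moment, N m; "gripper_width": opening from 0.0 (shut) to 1.0 (fully open).
Only numpy, scipy, OpenCV 4.12 (cv2) and the standard library are available. Lean on these libraries where they do the work, as an engineer would, in place of code of your own. Each camera call takes 0.05 s, during which the arm holds its last target.

TASK

The egg timer's orange twist dial is hanging on the forked hook: lift it up and off, and fit it to the timer, turning it until the cross-shaped stem meshes with the cross-shaped socket, then push it fully home so that its disc is flush on the timer's top. Do not let go: finish still gripping the dial by its bar and pressing it down firmly against the spring in the socket. Leave the rooks and the ashtray where they stand, undisturbed.

Things in the scene. Friction and masses are not known exactly. Their poses are not given: they have to be found in the camera images.
- dial: Loose orange twist dial, about 60 g, hanging upright on the hook. Origin: centre of its disc's underside; z up. Disc 50 mm diameter, 10 mm thick (z 0 to 10 mm). On top stands an orange bar grip 40 mm long (along its x), 12 mm wide (along y), from z 10 to 39 mm, with a thin white line along its top.
- dial_tip (a point): End of the dial's cream splined stem, 22 mm below the disc on its axis. The stem's section is a cross: two blades 20 mm tip to tip and 6 mm thick, one along the bar grip (dial x), one across it (dial y); the last 2 mm are slightly smaller (18 x 4.5 mm).
- timer: Orange egg-shaped timer body, 80 mm across, 60 mm tall, held fast to the stool by a suction foot. Origin: centre of its underside; z up. Its flat top, 57 mm across, has a cream centre with a cross-shaped socket, slots along its x and y. Black bars on top and flank mark the four directions of the slots.
- timer_mouth (a point): Centre of the socket's mouth on the timer's flat top, 60 mm above the stool. The dial's origin lies here when fully home. Socket: two crossed slots 22 mm tip to tip, 8 mm wide, 32 mm deep; the stem fits at any of four angles a quarter turn apart, with about 5 degrees of play either way.
- plunger (a joint): Brass spring plunger, 7 mm thick, on the socket's axis, its tip 16 mm below the mouth when free (value 0). Value: how far it is pushed down, m; 0.006 when the dial is fully home. The stem's end pushes it: about 3 N at first, 8 N when home; it would push a released dial up again.
- stand: Dark steel hook stand, fixed; origin on the stool below the fork's middle; z up. Base plate 60 x 100 x 10 mm. A post at x +45 mm carries a level fork pointing to -x: two prongs 7 mm wide, 25 mm apart inside, tops 85 mm above the stool, ends (x -31 to -36 mm) turned up 7 mm. Nothing is above 92 mm. The disc rests on the prongs; the stem hangs between them and passes freely straight up.
- rook_near: Loose cream plastic chess rook, 30 mm diameter, 54 mm tall; origin at the centre of its underside. A bystander.
- rook_far: Loose cream plastic chess rook, 30 mm diameter, 54 mm tall; origin at the centre of its underside. A bystander.
- ashtray: Loose empty glass ashtray, 84 mm diameter, 26 mm tall; origin at the centre of its underside. A bystander.
- piece_box: Roll-top wooden box, fixed, 120 mm deep (x), 180 mm wide (y), 85 mm tall; origin at the centre of its underside. Not used.
There are look-alikes about, which are no part of the job. Leave any blue or yellow look-alike of the dial alone. Of the things like the stand, leave any that is purple; of the rest the larger one is meant.

How it is judged:
On the way, in this order (a step that is already met when the one before it is completed fails the run):
1. the dial is held in the fingers, lifted up and off the hook, touching neither stand nor timer (z of dial in the frame of stand above 0.1 m and contact force between dial and stand below 0.05 N and contact force between dial and timer below 0.05 N and contact force between the fingers and dial above 1 N), for 0.2 s.
2. the stem has meshed and entered the socket by at least 8 mm (z of dial in the frame of timer_mouth below 0.014 m and horizontal distance between dial and timer_mouth below 0.004 m and angle between dial's own z axis and vertical below 0.15 rad), for 0.1 s.
At the end, for the whole second after the job is handed in: The dial is fully home on the timer: disc within 2 mm of the timer's top, centred within 3 mm, upright within 0.08 rad, the plunger pushed down more than 4 mm, the dial pressing on the timer with more than 4 N, still gripped by the fingers (over 2 N) and at rest (z of dial in the frame of timer_mouth below 0.002 m and horizontal distance between dial and timer_mouth below 0.003 m and angle between dial's own z axis and vertical below 0.08 rad and value of joint plunger above 0.004 m and contact force between dial and timer above 4 N and contact force between the fingers and dial above 2 N and linear speed of dial below 0.02 m/s); the arm keeps its last pose, push and grip.
It fails at once if a rook or the ashtray is pushed more than 15 mm or tipped (distance of any of rook_near, rook_far, ashtray from where it was at the start of the episode above 0.015 m or angle between any of rook_near, rook_far, ashtray's own z axis and vertical above 0.5 rad).
It also fails if it takes over 40 s, if anything falls off the work surface, if the arm or the gripper's body presses on something with over 40 N, if the wrist force passes 120 N, or if a joint passes its speed limit or range.

## Working session

There is one attempt and no reset: what is moved stays moved. The work goes in short steps, Python scripts to look and compute and a shell command to move; the robot and the scene stay as the last step left them, time stands still between calls to the robot, and variables do not carry over. Pictures are saved under pics/ and viewed, and the job is handed in when it is done.

```bash
mkdir -p pics; cat > h.py <<'E'
import numpy as np,cv2
from plant import manip
from scipy.spatial.transform import Rotation as R
def snap(n,f):
    im=manip.grab_frame(n); cv2.imwrite('pics/'+f,im); return im
def ray(n,px,st=None):
    m=manip.camera_model(n)
    x=(px[0]-m['cx'])/m['fx'];y=(px[1]-m['cy'])/m['fy']
    if n=='wrist':
        st=st or manip.state()
        th=np.hypot(x,y); d=np.array([np.sin(th)*x/max(th,1e-9),np.sin(th)*y/max(th,1e-9),np.cos(th)])
        M=np.array(m['mount']); q=st['tool_rot']; Rt=R.from_quat([q[1],q[2],q[3],q[0]]).as_matrix()
        return Rt@M[:3,3]+np.array(st['tool_pos']), Rt@M[:3,:3]@d
    Rm=cv2.Rodrigues(np.array(m['rvec'],float))[0];t=np.array(m['tvec'],float).ravel()
    return -Rm.T@t, Rm.T@np.array([x,y,1.])
def onz(n,px,z,st=None):
    o,d=ray(n,px,st); return o+d*(z-o[2])/d[2]
def proj(n,P,st=None):
    m=manip.camera_model(n)
    if n=='wrist':
        st=st or manip.state();M=np.array(m['mount']);q=st['tool_rot'];Rt=R.from_quat([q[1],q[2],q[3],q[0]]).as_matrix()
        p=Rt.T@(np.array(P)-np.array(st['tool_pos']));p=M[:3,:3].T@(p-M[:3,3])
        r=np.hypot(p[0],p[1]);th=np.arctan2(r,p[2]);return [m['cx']+m['fx']*th*p[0]/r,m['cy']+m['fy']*th*p[1]/r]
    Rm=cv2.Rodrigues(np.array(m['rvec'],float))[0];p=Rm@np.array(P)+np.array(m['tvec'],float).ravel()
    return [m['cx']+m['fx']*p[0]/p[2],m['cy']+m['fy']*p[1]/p[2]]
def tri(a,pa,b,pb):
    o1,d1=ray(a,pa);o2,d2=ray(b,pb)
    s=np.linalg.lstsq(np.c_[d1,-d2],o2-o1,rcond=None)[0];p,q=o1+s[0]*d1,o2+s[1]*d2
    return (p+q)/2,np.linalg.norm(p-q)
E
python3 - <<'E'
from h import *
for n in('scene','side','wrist'):
    snap(n,n+'0.png');print(n,manip.camera_model(n))
print(manip.state(),manip.grasp_offset)
E
```

```text
scene {'fx': 370.7303035992808, 'fy': 370.7303035992808, 'cx': 321.95200870499303, 'cy': 200.45350184812835, 'rvec': array([ 1.65277919,  1.85567688, -0.81061463]), 'tvec': array([ 0.0346878 , -0.3415568 ,  1.15972862])}
side {'fx': 396.6572850691546, 'fy': 396.6572850691546, 'cx': 323.6949817484491, 'cy': 196.43089463384266, 'rvec': array([ 2.20511783, -0.7580278 ,  0.32929214]), 'tvec': array([-0.45204313,  0.31403044,  0.49066477])}
wrist {'fx': 309.70691628693146, 'fy': 309.70691628693146, 'cx': 317.02333025879375, 'cy': 204.64623303258844, 'mount': array([[ 4.80043384e-04,  9.62025404e-01,  2.72959505e-01,
        -6.91017089e-02],
       [ 7.40750846e-04, -2.72959803e-01,  9.62025154e-01,
        -1.42545687e-01],
       [ 9.99999610e-01, -2.59618826e-04, -8.43653679e-04,
        -6.92544315e-05],
       [ 0.00000000e+00,  0.00000000e+00,  0.00000000e+00,
         1.00000000e+00]])}
{'time': 0.15, 'joint_pos': array([ 9.82984446e-01,  5.32508924e-02,  1.61397656e+00,  5.79312133e-06,
        1.47599033e+00, -1.18987408e-01]), 'joint_vel': array([ 0.00132697, -0.00188828, -0.00464833, -0.00011552, -0.00187066,
        0.00049612]), 'joint_efforts': array([ 1.02969869e-03, -3.94242418e+01, -3.70722377e+01, -6.08527944e-05,
        4.58981274e-03, -8.95109395e-06]), 'tool_pos': array([0.28212028, 0.55716248, 0.23031832]), 'tool_rot': array([-0.68722951,  0.68830622, -0.16444154,  0.16404001]), 'contact_force': array([0.0528831 , 1.07092872, 0.12306459]), 'ft_torque': array([0.07720736, 0.05110194, 0.00242712]), 'gripper_width': 1.0031265488439884} -0.0187
```

View pics/scene0.png

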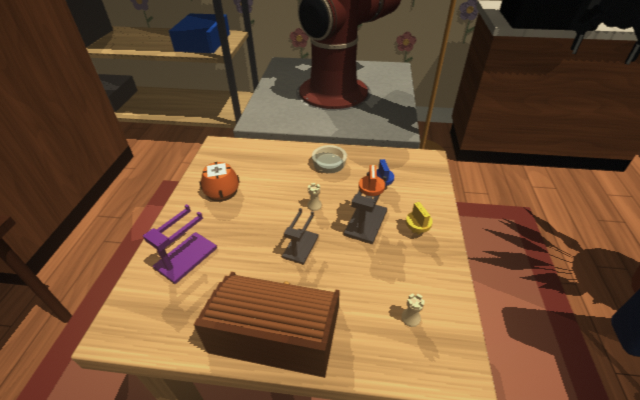

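View pics/side0.png

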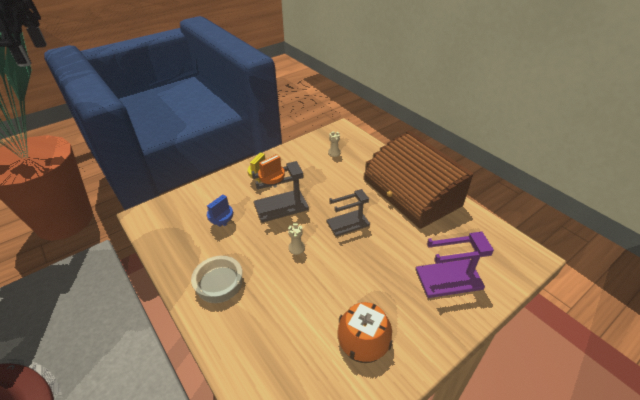

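View pics/wrist0.png

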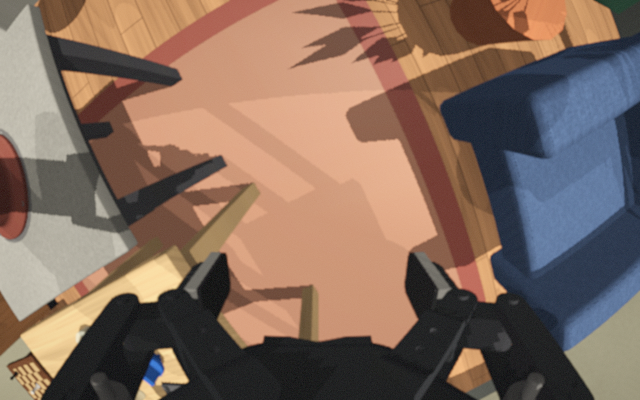

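Scene picture. Dial candidates: orange dial on the large dark stand (372,183), blue look-alike (385,173), yellow look-alike (419,220). Stands: large dark (366,215), small dark (299,240), purple (180,245). I choose the orange dial on the larger dark stand. The timer is at (219,181). I'll check this choice in close crops.

```bash
python3 - <<'E'
from h import *
a=cv2.imread('pics/scene0.png');b=cv2.imread('pics/side0.png')
c=lambda i,x,y,w,h:cv2.resize(i[y:y+h,x:x+w],(400,300),interpolation=cv2.INTER_CUBIC)
cv2.imwrite('pics/c0.png',np.vstack([np.hstack([c(a,332,150,80,60),c(a,180,150,80,60)]),np.hstack([c(b,230,140,80,60),c(b,325,295,80,60)])]))
for n,i in(('scene',a),('side',b)):
    hsv=cv2.cvtColor(i,cv2.COLOR_BGR2HSV)
    m=cv2.inRange(hsv,(3,190,110),(14,255,255))
    k,l,s,ce=cv2.connectedComponentsWithStats(m)
    for j in range(1,k):
        if s[j,4]>60:print(n,s[j],ce[j])
E
```

```text
scene [203 169  35  28 622] [220.79742765 183.69614148]
scene [359 170  26  25 335] [372.07761194 185.        ]
side [269 168  15  13  66] [277.04545455 175.72727273]
side [342 313  15  23 102] [348.44117647 324.53921569]
side [359 329  25  12 102] [371.62745098 335.2745098 ]
```

View pics/c0.png

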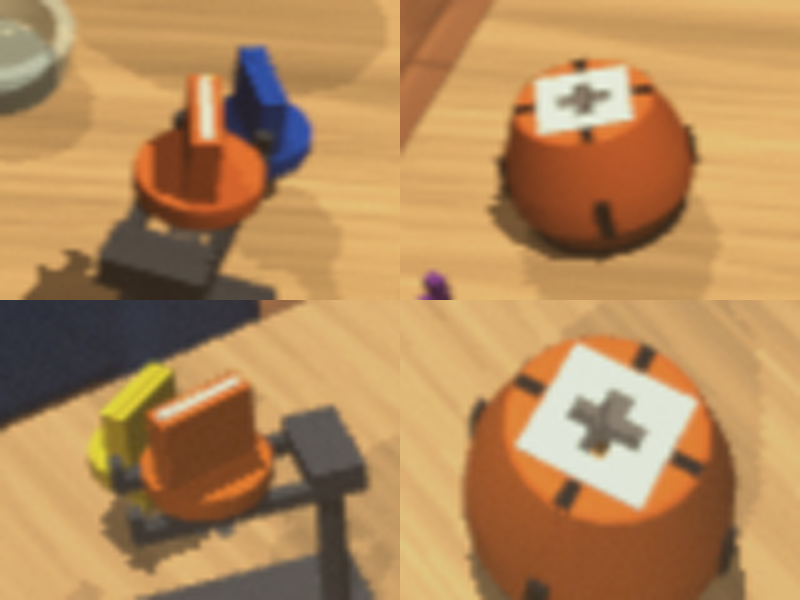

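The crops confirm the choice: the orange dial with a white line on its bar sits on the large dark fork, with blue and yellow dials behind it. The timer has a cross socket in a cream patch. Next, the measurements.

```bash
python3 - <<'E'
from h import *
f=lambda x,y,ox,oy:(ox+(x+.5)/5-.5,oy+(y+.5)/5-.5)
S=[f(206,78,332,150),f(208,138,332,150)];D=[f(240,80,230,140),f(155,115,230,140)]
for p in S: print('line scene',onz('scene',p,.124).round(4))
for p in D: print('line side',onz('side',p,.124).round(4))
ms=lambda L:np.mean(L,0)
print(tri('scene',ms(S),'side',ms(D)))
sc=f(183,98,180,150);sd=f(207,122,325,295)
print(onz('scene',sc,.06),onz('side',sd,.06),tri('scene',sc,'side',sd))
# timer bar marks (inner-ends)
for n,o,L in(('scene',(180,150),[(180,64),(186,134),(118,108),(246,90)]),('side',(325,295),[(247,57),(168,195),(129,82),(288,163)])):
    P=[onz(n,f(*p,*o),.06) for p in L]
    for a,b in((0,1),(2,3)):
        v=P[b]-P[a];print(n,'mark ang',np.degrees(np.arctan2(v[1],v[0]))%90,'mid',((P[a]+P[b])/2).round(4))
st=manip.state();q=st['tool_rot'];print(R.from_quat([q[1],q[2],q[3],q[0]]).as_matrix().round(3))
for n,p,q_ in(('rook',(314,208),(297,253)),):
    print(onz('scene',p,0),onz('side',q_,0))
print('ash',onz('scene',(328,163),0),onz('side',(218,290),0),'blue',onz('side',(220,222),0),'rookfar',onz('scene',(413,322),0),'yellow',onz('scene',(419,232),0))
E
```

```text
line scene [0.5255 0.1233 0.124 ]
line scene [0.5602 0.1247 0.124 ]
line side [0.5605 0.1226 0.124 ]
line side [0.5248 0.1237 0.124 ]
(array([0.54272652, 0.12393184, 0.12353099]), np.float64(0.0003178483780072227))
[ 0.49150986 -0.20026334  0.06      ] [ 0.49196045 -0.20041902  0.06      ] (array([ 0.4918066 , -0.20031546,  0.06014925]), np.float64(0.00036586647539804))
scene mark ang 21.4797144941355 mid [ 0.4917 -0.2002  0.06  ]
scene mark ang 19.53244216586799 mid [ 0.4922 -0.2003  0.06  ]
side mark ang 21.351568008904252 mid [ 0.4919 -0.2012  0.06  ]
side mark ang 21.43908002423059 mid [ 0.492  -0.2004  0.06  ]
[[ 0.892 -0.001  0.452]
 [-0.452 -0.001  0.892]
 [-0.    -1.    -0.002]]
[0.52399494 0.01086651 0.        ] [ 0.51014328 -0.00102743  0.        ]
ash [0.36679076 0.02358046 0.        ] [0.36064713 0.01516094 0.        ] blue [0.43589385 0.156392   0.        ] rookfar [0.76332678 0.20207967 0.        ] yellow [0.56798589 0.22500894 0.        ]
```

Both views agree. The dial is at (0.5427, 0.1238) with its bar along x. The socket is at (0.4918, -0.2003) with its slots at about 21°. I'll move above the dial.

```bash
python3 -m jog '{"offset":[[0.434,-0.722,-0.05],[0.434,-0.722,-0.05],[0.434,-0.722,-0.05],[0.434,-0.722,-0.05],[0.434,-0.722,-0.05],[0.434,-0.722,-0.05],[0.434,-0.722,-0.05],[0.434,-0.722,-0.05],[0.434,-0.722,-0.05],[0.434,-0.722,-0.05],[0.434,-0.722,-0.05],[0.434,-0.722,-0.05]],"angular":[[0,0,0.374],[0,0,0.374],[0,0,0.374],[0,0,0.374],[0,0,0.374],[0,0,0.374],[0,0,0.374],[0,0,0.374],[0,0,0.374],[0,0,0.374],[0,0,0.374],[0,0,0.374]],"jaw":[60,60,60,60,60,60,60,60,60,60,60,60]}'
python3 -m jog '{"offset":[[0,0,0],[0,0,0]],"angular":[[0,0,0],[0,0,0]],"jaw":[60,60]}'
python3 - <<'E'
from h import *
st=manip.state();snap('wrist','w1.png')
q=st['tool_rot'];print(st['tool_pos'],R.from_quat([q[1],q[2],q[3],q[0]]).as_matrix().round(3),st['joint_pos'].round(2))
print(proj('wrist',[.5227,.1238,.124],st),proj('wrist',[.5627,.1238,.124],st))
E
```

```text
time: 1.35
tool_pos: [0.5432, 0.1227, 0.2009]
tool_rot: [0.707, -0.707, -0.001, 0.001]
contact_force: [-0.2, 1.2, 0.4]
gripper_width: 0.711
time: 1.55
tool_pos: [0.5427, 0.1238, 0.2008]
tool_rot: [0.707, -0.707, 0.001, 0.0]
contact_force: [0.6, -0.4, 1.0]
gripper_width: 0.7
[0.54266445 0.12375349 0.20077507] [[ 1.    -0.001  0.001]
 [-0.001  0.     1.   ]
 [-0.001 -1.     0.   ]] [ 0.09 -0.09  1.8   0.    1.43 -1.48]
[np.float64(317.38546893433204), np.float64(187.56705090001736)] [np.float64(317.44969231915695), np.float64(238.86737376540717)]
```

View pics/w1.png

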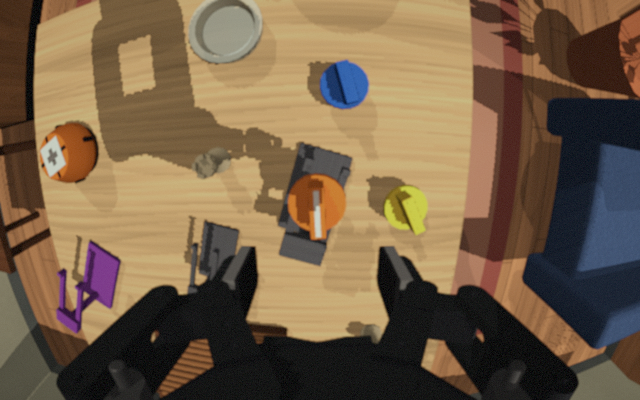

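The wrist view shows the white line from (316,190) to (318,240), as predicted, so I'll descend and grip.

```bash
python3 -m jog '{"offset":[[0,0,-0.4],[0,0,-0.4],[0,0,-0.4],[0,0,-0.4],[0,0,-0.3],[0,0,-0.146],[0,0,0]],"angular":[[0,0,0],[0,0,0],[0,0,0],[0,0,0],[0,0,0],[0,0,0],[0,0,0]],"jaw":[60,60,50,40,36,36,36]}'
python3 - <<'E'
from h import *
snap('wrist','w2.png');im=snap('side','s2.png');cv2.imwrite('pics/s2c.png',cv2.resize(im[110:230,190:350],(800,600),interpolation=cv2.INTER_CUBIC))
E
```

```text
time: 2.3
tool_pos: [0.5418, 0.1249, 0.0979]
tool_rot: [-0.707, 0.707, 0.0, -0.002]
contact_force: [-0.2, -0.7, 0.2]
gripper_width: 0.421
```

View pics/s2c.png

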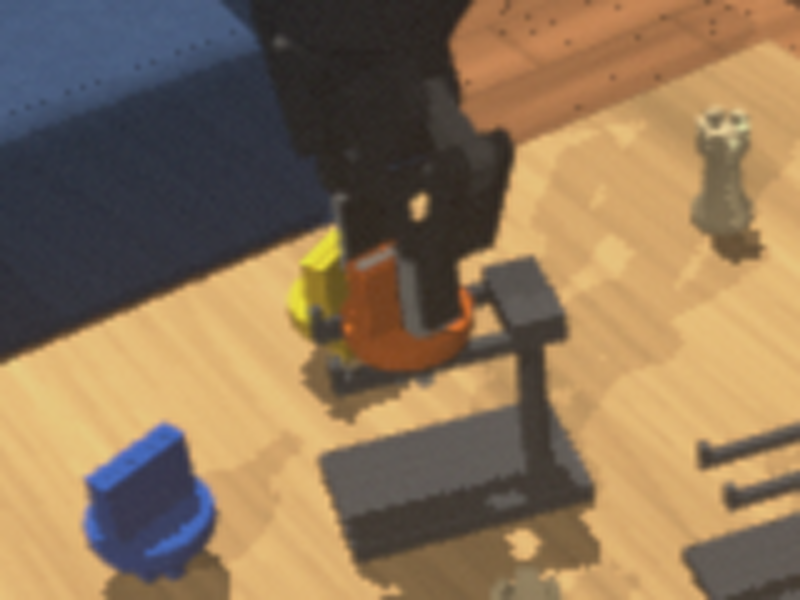

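View pics/w2.png

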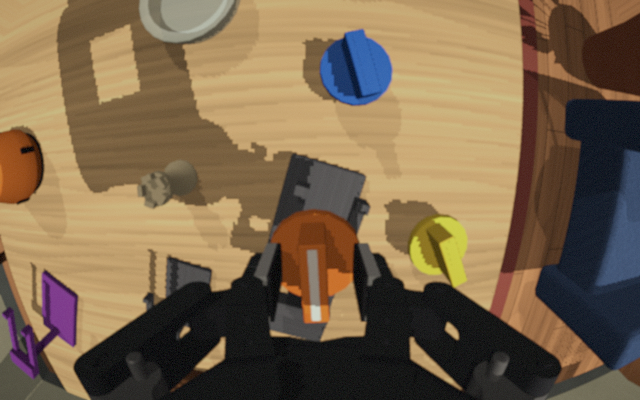

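The fingers straddle the orange bar (side crop ~(380,290)), with tips above the disc. Closing now.

```bash
python3 -m jog '{"offset":[[0,0,0],[0,0,0],[0,0,0],[0,0,0],[0,0,0],[0,0,0]],"angular":[[0,0,0],[0,0,0],[0,0,0],[0,0,0],[0,0,0],[0,0,0]],"jaw":[0,0,0,0,0,0]}'
python3 -m jog '{"offset":[[0,0,0],[0,0,0.2],[0,0,0.3],[0,0,0.4],[0,0,0.3],[0,0,0],[0,0,0],[0,0,0]],"angular":[[0,0,0],[0,0,0],[0,0,0],[0,0,0],[0,0,0],[0,0,0],[0,0,0],[0,0,0]],"jaw":[0,0,0,0,0,0,0,0]}'
python3 - <<'E'
from h import *
st=manip.state();snap('wrist','w3.png');im=snap('side','s3.png');cv2.imwrite('pics/s3c.png',cv2.resize(im[110:230,190:350],(800,600),interpolation=cv2.INTER_CUBIC))
print(st['tool_pos'],st['contact_force'],st['gripper_width'])
E
```

```text
time: 3.0
tool_pos: [0.5438, 0.1244, 0.1004]
tool_rot: [0.707, -0.707, -0.001, -0.0]
contact_force: [-0.2, -0.3, 5.2]
gripper_width: 0.129
time: 3.8
tool_pos: [0.542, 0.1243, 0.1579]
tool_rot: [-0.707, 0.707, -0.0, -0.001]
contact_force: [-0.7, -0.4, -0.2]
gripper_width: 0.124
[0.5420249  0.12428091 0.15788175] [-0.66222246 -0.42049789 -0.18177213] 0.12363639634466735
```

View pics/s3c.png

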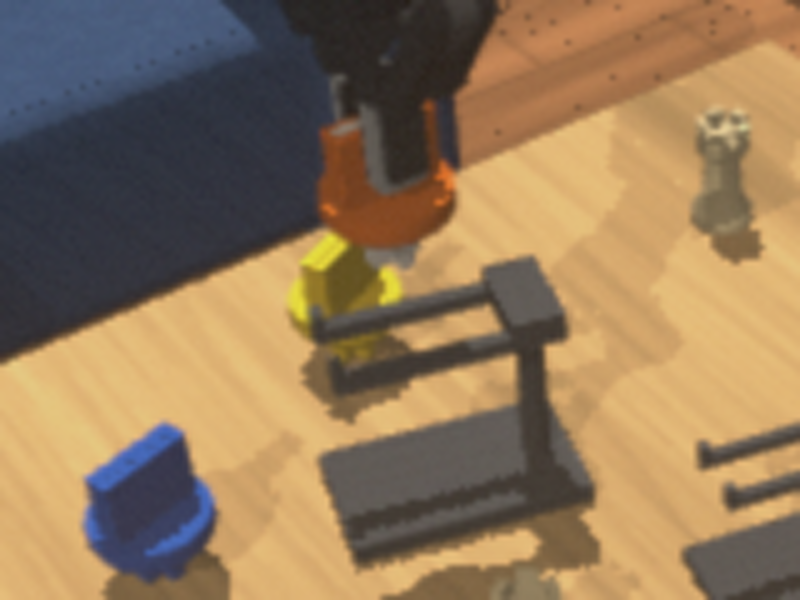

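View pics/w3.png

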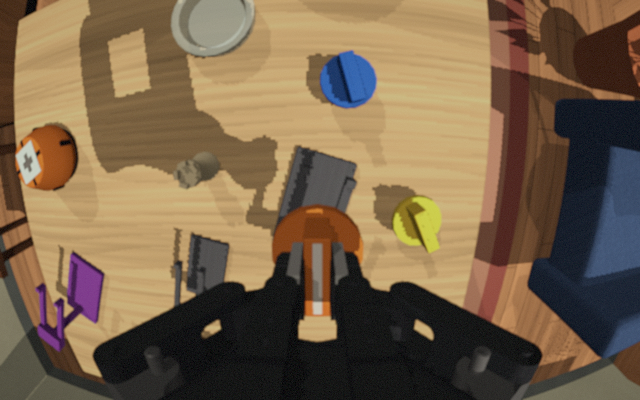

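The dial is lifted clear, upright and gripped, with the stem visible at (395,255) in the side crop. Carrying it to the timer with a +21° turn.

```bash
python3 -m jog '{"offset":[[-0.102,-0.648,0],[-0.102,-0.648,0],[-0.102,-0.648,0],[-0.102,-0.648,0],[-0.102,-0.648,0],[-0.102,-0.648,0],[-0.102,-0.648,0],[-0.102,-0.648,0],[-0.102,-0.648,0],[-0.102,-0.648,0],[0,0,0],[0,0,0]],"angular":[[0,0,0.35],[0,0,0.35],[0,0,0.35],[0,0,0.35],[0,0,0.35],[0,0,0.35],[0,0,0.35],[0,0,0.35],[0,0,0.35],[0,0,0.35],[0,0,0],[0,0,0]],"jaw":[0,0,0,0,0,0,0,0,0,0,0,0]}'
python3 -m jog '{"offset":[[0,0,-0.2],[0,0,-0.2],[0,0,-0.2],[0,0,0],[0,0,0]],"angular":[[0,0,0],[0,0,0],[0,0,0],[0,0,0],[0,0,0]],"jaw":[0,0,0,0,0]}'
python3 - <<'E'
from h import *
st=manip.state();q=st['tool_rot'];Rt=R.from_quat([q[1],q[2],q[3],q[0]]).as_matrix()
print(st['tool_pos'],Rt.round(3),st['contact_force'])
z=Rt[:,2];print('jaw yaw',np.degrees(np.arctan2(z[1],z[0])))
a=snap('scene','a4.png');b=snap('side','b4.png')
c=lambda i,x,y,w,h:cv2.resize(i[y:y+h,x:x+w],(400,500),interpolation=cv2.INTER_CUBIC)
cv2.imwrite('pics/c4.png',np.hstack([c(a,175,115,80,100),c(b,330,255,80,100)]))
print(proj('side',[*st['tool_pos'][:2],st['tool_pos'][2]-.0355]),proj('scene',[*st['tool_pos'][:2],st['tool_pos'][2]-.0355]))
E
```

```text
time: 5.1
tool_pos: [0.4913, -0.1997, 0.1582]
tool_rot: [0.696, -0.695, -0.128, 0.129]
contact_force: [-0.0, 0.1, -0.7]
gripper_width: 0.127
time: 5.6
tool_pos: [0.4915, -0.1991, 0.1282]
tool_rot: [0.695, -0.695, -0.129, 0.13]
contact_force: [0.4, -0.4, -0.5]
gripper_width: 0.126
[ 0.4915137  -0.19905034  0.12823776] [[ 0.933 -0.001 -0.36 ]
 [ 0.36   0.001  0.933]
 [-0.001 -1.     0.001]] [ 0.35944338 -0.39094349 -0.51403845]
jaw yaw 111.1031549858261
[np.float64(366.7031972352014), np.float64(305.5129919939529)] [np.float64(213.52154374555812), np.float64(156.667288742124)]
```

View pics/c4.png

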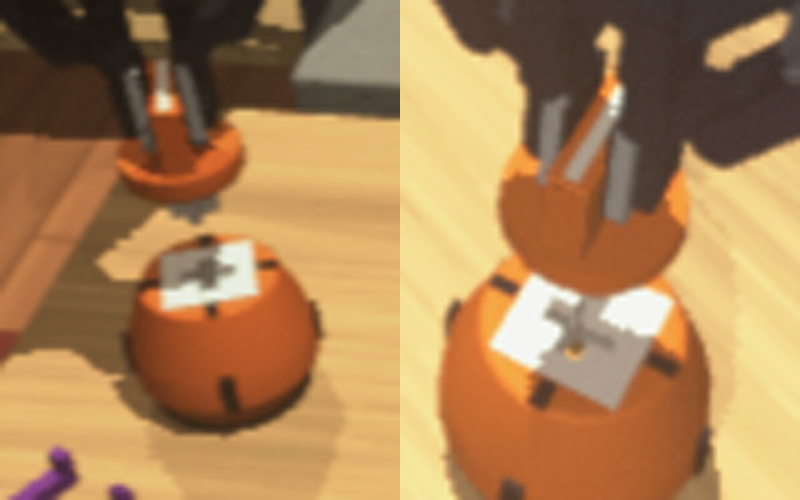

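```bash
python3 - <<'E'
from h import *
from scipy.optimize import least_squares
a=cv2.imread('pics/a4.png');b=cv2.imread('pics/b4.png')
def ext(n,c):
    P=np.array([proj(n,[c[0]+.025*np.cos(t),c[1]+.025*np.sin(t),c[2]+h]) for t in np.linspace(0,6.28,180) for h in(0,.01)])
    return P[:,0].min(),P[:,0].max(),P[:,1].max()
ob={'scene':(198.5,223.8,155.3),'side':(349.5,387.9,313.4)}
f=lambda c:np.r_[np.array(ext('scene',c))-ob['scene'],np.array(ext('side',c))-ob['side']]
r=least_squares(f,[.4915,-.2,.114]);print(r.x,r.fun.round(2))
c=[.4918,-.2,.1145];print(ext('scene',c),ext('side',c))
E
```

```text
Traceback (most recent call last):
  File "h.py", line 19, in proj
    m=manip.camera_model(n)
ValueError: time passes only in moves, steps and waits
```

A fit is more than I need here. I'll cache the camera model and compare a single prediction.

```bash
sed -i 's/m=manip.camera_model(n)/m=cam(n)/' h.py; sed -i '3a import functools\n@functools.lru_cache(None)\ndef cam(n): return manip.camera_model(n)' h.py; python3 - <<'E'
from h import *
def ext(n,c):
    P=np.array([proj(n,[c[0]+.025*np.cos(t),c[1]+.025*np.sin(t),c[2]+h]) for t in np.linspace(0,6.28,180) for h in(0,.01)])
    return P[:,0].min().round(1),P[:,0].max().round(1),P[:,1].max().round(1)
c=[.4918,-.2,.1145];print(ext('scene',c),(198.5,223.8,155.3),ext('side',c),(349.5,387.9,313.4))
f=lambda x,y,ox,oy:(ox+(x+.5)/5-.5,oy+(y+.5)/5-.5)
# white line ends visible: side near end/far end
for p in((178,178),(215,95)): print(onz('side',f(*p,330,255),.1145+.039))
for p in((164,104),):print(onz('scene',f(*p,175,115),.1145+.039))
print(tri('scene',(211.15,151),'side',(368.7,303)))
E
```

```text
(np.float64(196.8), np.float64(223.4), np.float64(155.4)) (198.5, 223.8, 155.3) (np.float64(349.3), np.float64(388.6), np.float64(313.7)) (349.5, 387.9, 313.4)
[ 0.47508132 -0.20820696  0.1535    ]
[ 0.49896817 -0.19568018  0.1535    ]
[ 0.50540356 -0.19328761  0.1535    ]
(array([ 0.48984471, -0.20258309,  0.1051565 ]), np.float64(0.0013127153875828622))
```

```bash
python3 -m jog '{"offset":[[0,0,-0.2],[0,0,-0.2],[0,0,-0.15],[0,0,0],[0,0,0]],"angular":[[0,0,0],[0,0,0],[0,0,0],[0,0,0],[0,0,0]],"jaw":[0,0,0,0,0]}'
python3 - <<'E'
from h import *
T=[]
a=None
for k in range(2):
    st=manip.state();T.append(st['tool_pos'])
    a,b=(manip.grab_frame('scene'),manip.grab_frame('side')); 
    w=manip.grab_frame('wrist')
print(np.array(T),manip.state()['tool_pos'],manip.state()['contact_force'])
for n,i in(('a',a),('b',b),('w',w)):cv2.imwrite(f'pics/{n}5.png',i)
c=lambda i,x,y,w,h:cv2.resize(i[y:y+h,x:x+w],(400,500),interpolation=cv2.INTER_CUBIC)
cv2.imwrite('pics/c5.png',np.hstack([c(a,189,127,48,60),c(b,340,270,56,70)]))
cv2.imwrite('pics/w5c.png',cv2.resize(w[190:340,240:400],(800,600)[::1],interpolation=cv2.INTER_CUBIC))
E
```

```text
time: 6.2
tool_pos: [0.4915, -0.1995, 0.101]
tool_rot: [0.695, -0.695, -0.129, 0.13]
contact_force: [-0.6, 0.4, 0.2]
gripper_width: 0.126
[[ 0.49150125 -0.19954252  0.10096142]
 [ 0.49208124 -0.19985522  0.10196877]] [ 0.49203771 -0.19978891  0.10195815] [0.29638556 0.11160698 0.04824912]
```

View pics/c5.png

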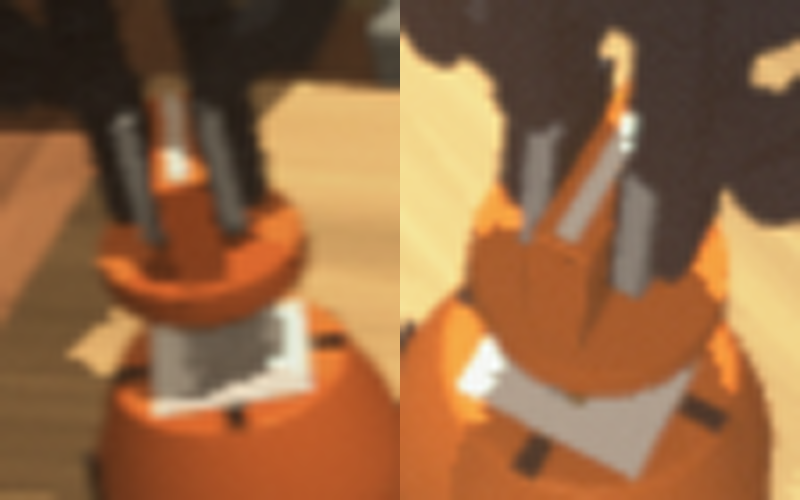

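View pics/w5c.png

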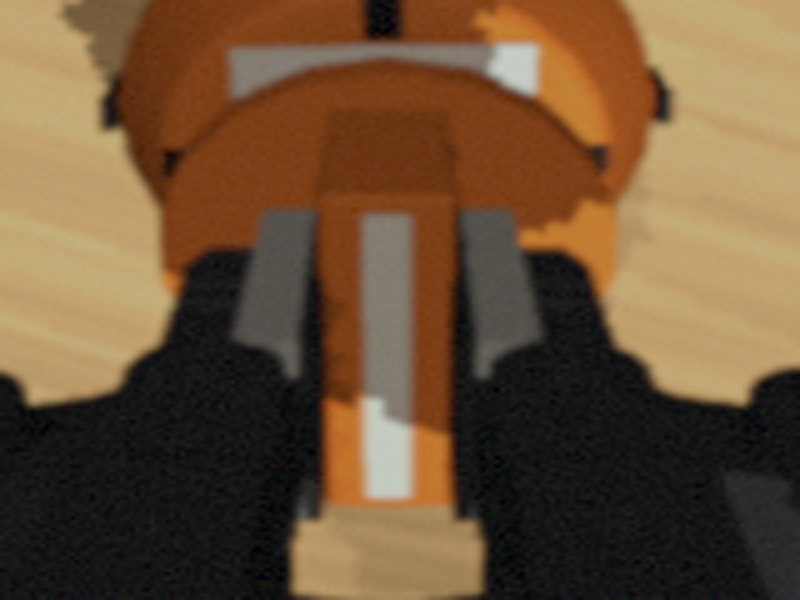

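The wrist crop shows the bar parallel to the cream square. The bar centre is at column 387, the top mark at 382 and the square centre at 385, so it is aligned. I'll descend in small steps and watch the force.

```bash
python3 -m jog '{"offset":[[0,0,-0.05],[0,0,-0.05],[0,0,-0.05],[0,0,-0.05],[0,0,0]],"angular":[[0,0,0],[0,0,0],[0,0,0],[0,0,0],[0,0,0]],"jaw":[0,0,0,0,0]}'
python3 -m jog '{"offset":[[0,0,-0.05],[0,0,-0.05],[0,0,0]],"angular":[[0,0,0],[0,0,0],[0,0,0]],"jaw":[0,0,0]}'
```

```text
time: 7.0
tool_pos: [0.4918, -0.1995, 0.0911]
tool_rot: [0.695, -0.695, -0.129, 0.129]
contact_force: [1.0, 0.5, -1.4]
gripper_width: 0.126
time: 7.3
tool_pos: [0.4919, -0.1995, 0.0862]
tool_rot: [0.695, -0.695, -0.129, 0.129]
contact_force: [2.0, 0.6, -1.5]
gripper_width: 0.123
```

The stem has meshed: it is about 9 mm in with little force. Continuing down.

```bash
python3 -m jog '{"offset":[[0.006,0,-0.05],[0,0,-0.05],[0,0,-0.04],[0,0,0]],"angular":[[0,0,0],[0,0,0],[0,0,0],[0,0,0]],"jaw":[0,0,0,0]}'
python3 -m jog '{"offset":[[0,0,-0.04],[0,0,-0.04],[0,0,0],[0,0,0]],"angular":[[0,0,0],[0,0,0],[0,0,0],[0,0,0]],"jaw":[0,0,0,0]}'
```

```text
time: 7.7
tool_pos: [0.4921, -0.1997, 0.0797]
tool_rot: [0.695, -0.695, -0.129, 0.129]
contact_force: [-1.2, -0.0, 4.2]
gripper_width: 0.126
time: 8.1
tool_pos: [0.4922, -0.1998, 0.0762]
tool_rot: [-0.695, 0.695, 0.129, -0.129]
contact_force: [-2.6, 1.8, 6.6]
gripper_width: 0.129
```

```bash
python3 -m jog '{"offset":[[-0.004,0,-0.03],[0,0,-0.02],[0,0,0],[0,0,0]],"angular":[[0,0,0],[0,0,0],[0,0,0],[0,0,0]],"jaw":[0,0,0,0]}'
python3 -m jog '{"offset":[[0,0,-0.02],[0,0,0],[0,0,0]],"angular":[[0,0,0],[0,0,0],[0,0,0]],"jaw":[0,0,0]}'
```

```text
time: 8.5
tool_pos: [0.4922, -0.1998, 0.0755]
tool_rot: [0.695, -0.695, -0.129, 0.129]
contact_force: [-6.4, 3.4, 15.6]
gripper_width: 0.127
time: 8.8
tool_pos: [0.4923, -0.1998, 0.0754]
tool_rot: [0.695, -0.695, -0.129, 0.13]
contact_force: [-9.4, 5.5, 20.7]
gripper_width: 0.126
```

The force jumped to 20 N with z stopped. TCP minus dial height is 15.4 mm, the same as at the grasp, so the dial looks home. I'll ease the side force slightly and look.

```bash
python3 -m jog '{"offset":[[-0.008,0.005,0],[0,0,0],[0,0,0],[0,0,0]],"angular":[[0,0,0],[0,0,0],[0,0,0],[0,0,0]],"jaw":[0,0,0,0]}'
python3 - <<'E'
from h import *
a,b,w=[snap(n,n+'6.png') for n in('scene','side','wrist')]
st=manip.state();print(st['tool_pos'],st['contact_force'],st['ft_torque'],st['gripper_width'],abs(st['joint_vel']).max())
c=lambda i,x,y,w,h:cv2.resize(i[y:y+h,x:x+w],(400,500),interpolation=cv2.INTER_CUBIC)
cv2.imwrite('pics/c6.png',np.hstack([c(a,189,137,64,80),c(b,330,275,64,80)]))
E
```

```text
time: 9.2
tool_pos: [0.4922, -0.1998, 0.0754]
tool_rot: [-0.695, 0.695, 0.129, -0.129]
contact_force: [-7.7, 3.9, 20.4]
gripper_width: 0.125
[ 0.49223154 -0.19982021  0.0754358 ] [-7.634624    5.01045053 20.03514195] [0.85019657 1.30602972 0.00306822] 0.12410617619093796 0.001691609735954174
```

View pics/c6.png

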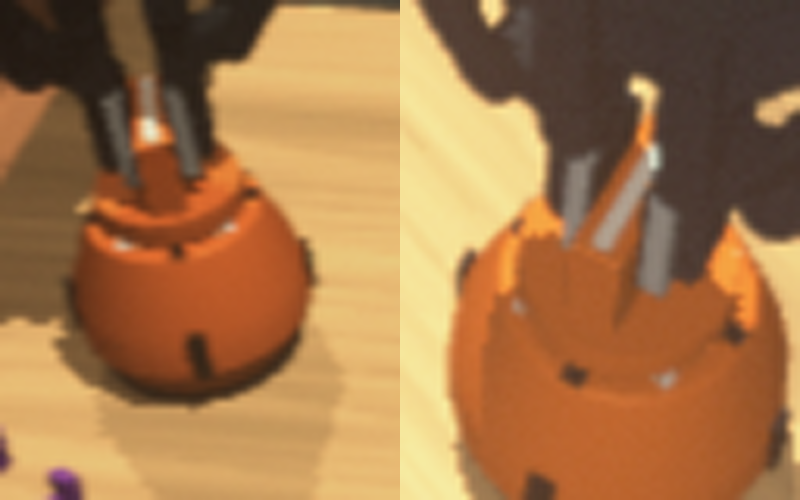

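View pics/scene6.png

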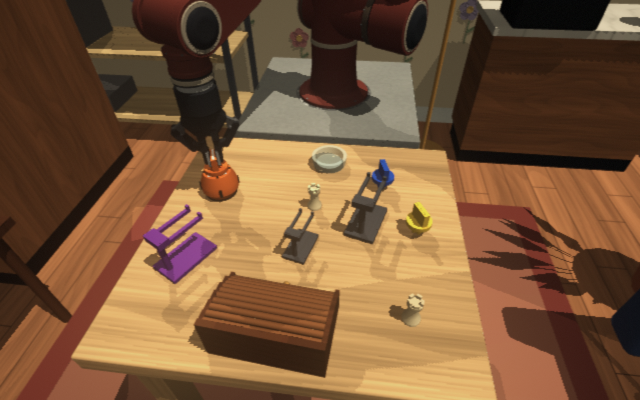

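```bash
python3 - <<'E'
from h import *
for z in(.06,.062,.064):
  for n in('scene','side'):
    P=np.array([proj(n,[.492+.025*np.cos(t),-.2+.025*np.sin(t),z]) for t in np.linspace(0,6.28,180)])
    j=P[:,1].argmax();print(z,n,P[j].round(1),P[:,0].min().round(1),P[:,0].max().round(1))
m=lambda i:cv2.resize(i,(400,600),interpolation=cv2.INTER_CUBIC)
a=cv2.imread('pics/scene6.png')[160:184,208:224];b=cv2.imread('pics/side6.png')[315:345,355:375]
cv2.imwrite('pics/c7.png',np.hstack([m(a),m(b)]))
E
```

```text
0.06 scene [213.6 176.9] 204.1 228.3
0.06 side [366.9 335.4] 347.9 383.8
0.062 scene [213.4 176.2] 203.9 228.1
0.062 side [367.  334.7] 348.0 383.9
0.064 scene [213.1 175.4] 203.7 227.9
0.064 side [367.2 333.9] 348.0 384.1
```

View pics/c7.png

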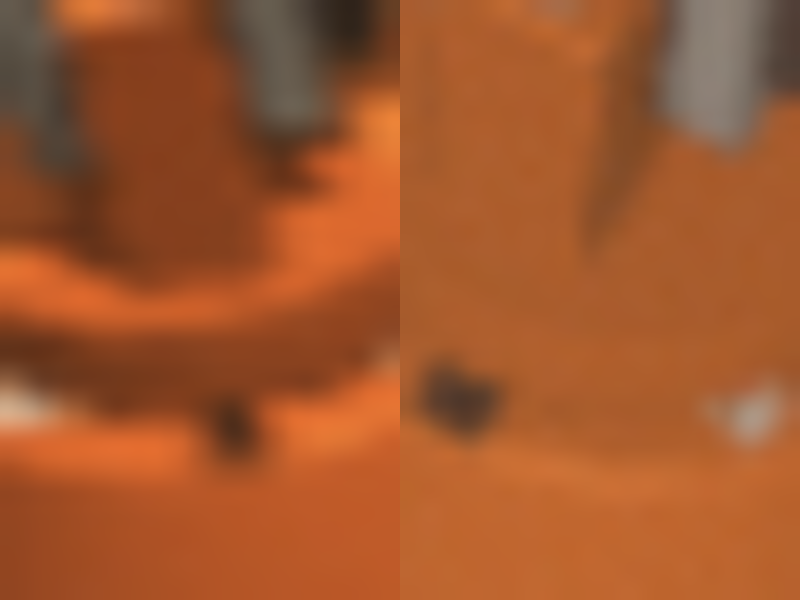

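The pictures resolve only about 2.7 mm per pixel vertically, so they are consistent with flush but don't prove it. I'll relieve the side load, which could hide binding, then press a little more and see whether z moves.

```bash
python3 -m jog '{"offset":[[-0.015,0.01,0],[-0.01,0.008,0],[0,0,0],[0,0,0]],"angular":[[0,0,0],[0,0,0],[0,0,0],[0,0,0]],"jaw":[0,0,0,0]}'
python3 -m jog '{"offset":[[0,0,-0.02],[0,0,0],[0,0,0]],"angular":[[0,0,0],[0,0,0],[0,0,0]],"jaw":[0,0,0]}'
```

```text
time: 9.75
tool_pos: [0.4921, -0.1998, 0.0754]
tool_rot: [-0.694, 0.696, 0.13, -0.128]
contact_force: [-2.2, 0.6, 15.6]
gripper_width: 0.127
time: 10.05
tool_pos: [0.4921, -0.1998, 0.0754]
tool_rot: [-0.694, 0.696, 0.13, -0.128]
contact_force: [-6.4, 2.6, 20.9]
gripper_width: 0.124
```

```bash
python3 -m jog '{"offset":[[-0.012,0.006,0],[0,0,0],[0,0,0],[0,0,0]],"angular":[[0,0,0],[0,0,0],[0,0,0],[0,0,0]],"jaw":[0,0,0,0]}'
python3 - <<'E'
from h import *
st=manip.state();q=st['tool_rot'];Rt=R.from_quat([q[1],q[2],q[3],q[0]]).as_matrix()
print('tilt',np.arccos(-Rt[2,1]),st['tool_pos'],st['contact_force'],abs(st['joint_vel']).max())
w=snap('wrist','w8.png');cv2.imwrite('pics/w8c.png',cv2.resize(w[170:340,220:420],(800,600),interpolation=cv2.INTER_CUBIC))
E
```

```text
time: 10.45
tool_pos: [0.4921, -0.1998, 0.0754]
tool_rot: [-0.694, 0.697, 0.131, -0.128]
contact_force: [-3.9, 1.5, 17.5]
gripper_width: 0.127
tilt 0.005954876722709963 [ 0.49212619 -0.19975494  0.07537956] [-3.89414718  1.53106513 17.48896639] 0.001490583854787023
```

View pics/w8c.png

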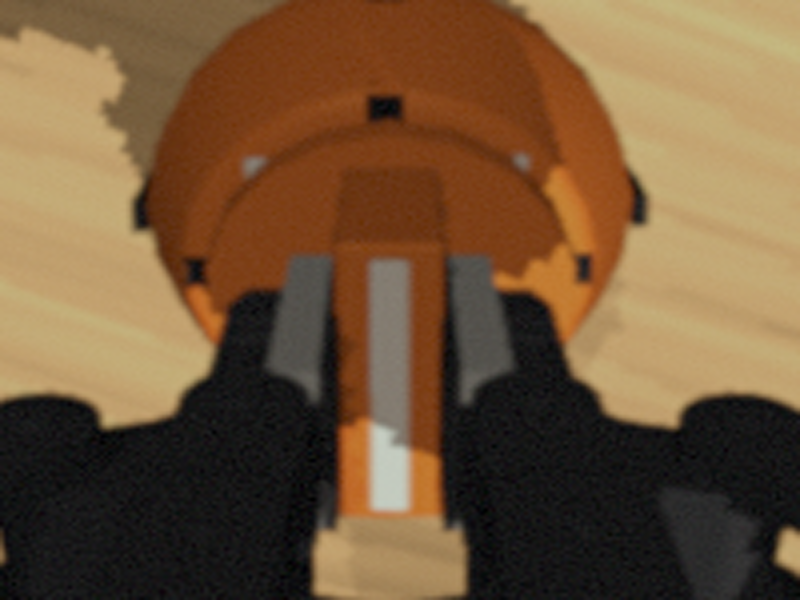

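The wrist view shows the disc flat and centred on the timer top. The four cream corners just show around it, the marks at (385,108), (197,270) and (583,268) are symmetric, and the bar is centred at column 389. Tilt is 0.006 rad, the push is steady at 17 N and the arm is at rest. Handing in.

```bash
python3 -c "
from plant import manip
manip.job_done()"
```

```text
the job is handed in; nothing more can be done
```

I lifted the orange dial off the large dark hook, carried it to the timer and turned it 21° to match the slots. I then pushed it home and handed in at about 10.5 s, still gripping the bar and pressing down. No verdict is reported.

**Last checks:**
- **Home:** the tool stopped hard at z = 0.0754 m. That is the same 15.4 mm above the timer's top as it was above the dial's origin when I gripped it on the hook. Pressing harder, with the side load mostly relieved, did not move it.
- **Push and grip:** the force was steady at 17.5 N, well above the 8 N spring, so the plunger should be fully down. The fingers were still closed on the bar.
- **Alignment:** tilt was 0.006 rad and the arm was at rest. The tool was about 0.6 mm from the measured socket centre. The wrist picture shows the disc centred between the timer's marks.
- **Bystanders:** the scene picture taken once the dial was home showed the rooks and ashtray still in place.

**Weaker or disagreeing checks:**
- The scene and side pictures are too coarse to prove the last 2 mm of seating. They put the disc between flush and about 2.5 mm high, so I relied on the hard stop.
- One rough reading of the bar's angle in the side view gave 26–28°, not 21°. The closer wrist view and the clean meshing contradicted it.
- A side load of about 4 N remained at the end.

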